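# Snap the retaining clip onto the clevis pin

## Robot

A 6-joint arm with a two-finger parallel gripper is mounted at the origin on the work surface. World frame = base frame: x ahead of the robot, y to its left, z up, the work surface at z = 0. Lengths are in m, angles in rad, forces in N, time in s.
With the tool pointing down it reaches from about 0.3 to 0.875 m from the base axis. Payload 6.4 kg.
Tool frame: the origin (TCP) lies at the very end of the fingers, on their centre line; the grasp point (between the pads) lies 19 mm behind it (ctrl.tcp_to_grasp is the distance from the TCP to the grasp point, in m); z points along the fingers, y is the direction in which the jaws open and shut (so a half turn about z gives the same grasp; the last joint's range is limited). The gripper opens to 85 mm and grips with 20 to 120 N. Pads are 22 mm wide; open, the fingers measure 114 mm over their backs; the gripper's body (76 mm by 85 mm) begins 54 mm behind the grasp point. The pads swing forward as they close: fully open they stand 13 mm farther back than shut.
Start: joints at [0.97, 0.181, 1.607, -0, 1.354, -0.206], TCP at [0.221, 0.531, 0.231] pointing down, gripper open.
Joint ranges: [-2.99, 2.99], [-0.89, 2.07], [0.3, 2.58], [-1.14, 4.28], [0, 2.63], [-3.12, 3.12]. Speed limits (rad/s): [2.57, 2.57, 3.01, 3.14, 3.14, 3.14].

## Interface

Orientations are given as a unit quaternion [w, x, y, z].
In Python, from bench import ctrl gives the robot as it stands. The module is installed in compiled form; this text tells all that it offers.
- The arm moves only by the tool drive_tool, never from a script. Its argument "deltas" is a list of rows, each an object with "slide": the shift along the tool's x, y, z as a fraction of full scale, a list of three; "delta_rot": the turn, a rotation vector about the tool's x, y, z as a fraction of full scale, a list of three; "hand": the opening, from 0 (shut) to 1 (fully open). In form: [{"slide": [tx, ty, tz], "delta_rot": [wx, wy, wz], "hand": hand}, ...]. A call has exactly 5 rows; each row shifts and turns the commanded pose from where the row before left it, along the tool's axes as they then stand; what a row does not reach is not made up. Full scale, the value 1, is 50 mm for a shift and 180 degrees for a turn. A row lasts 1/8 s, in which the tool goes at most 62.5 mm and 10.7 degrees, less where a joint would pass 70% of its speed; a pose out of reach is approached as far as the arm can. A call with a number of a shift or a turn outside -1 to 1 is refused whole. A call with a gripper value outside its range is refused whole. The fingers move at their own pace and stop on an object; the grip force is fixed at half the most. Time passes only in rows, so rows that do not move let the fingers close, or fill a call up. It gives the time, the measured TCP pose, the force and the opening at its end, in the units of the state.
- ctrl.get_obs(): the state, without advancing time (a new reading comes with each control period).
- ctrl.camera(name): name is "side" or "top" or "wrist"; returns a dict with "frame" (420x560x3 uint8, red, green, blue), "mtx" (3x3 intrinsics, pixels), "dist" ([k1, k2, p1, p2, k3] as OpenCV has them; the pictures are not rectified), "R" (3x3) and "t" (3): a world point X has camera coordinates R X + t. Camera axes: x right, y down, z forward; pixel columns grow to the right and rows downward; lengths in m; the calibration is good to about 2 mm. A picture is of the moment at which its call begins. There is no depth.
- ctrl.hand_in(): hands the job in, once; it reports no verdict.
The state is a dict: "time_s": time; "q": joint angles; "dq": joint speeds; "joint_efforts": joint torques, N m; "eef_pos": TCP position; "eef_rot": TCP orientation; "wrist_force": force on the tool from outside, world axes, zero at the start; "torque": the same for the moment, N m; "opening": opening from 0.0 (shut) to 1.0 (fully open).
Only numpy, scipy, OpenCV 4.12 (cv2) and the standard library are available. Lean on these libraries where they do the work, as an engineer would, in place of code of your own. Each camera call takes 0.05 s, during which the arm holds its last target.

## Task

Take the red-tabbed spring clip out of the black rack and press it, jaws down, over the bare end of the steel clevis pin until it snaps fully home in the pin's groove and sits square and upright, then let go of it. Feel for the groove and press gently: a push of 10 to 15 N is plenty, and the clip must never be forced against the pin or its clevis with more than about 30 N. Leave the blue clip in the rack and the bottle, jar and screwdriver where they are.

Things in the scene. Friction and masses are not known exactly. Their poses are not given: they have to be found in the camera images.
- clip: Loose spring clip with a RED T-shaped tab, about 60 g. Origin: centre of its eye, the round opening that closes round the pin. z up into the tab, y across the two jaws, x through its thickness; works either way round. Steel part: 4 mm thick (x), 24 mm wide (y), z = -8 to +20 mm; the eye's roof is at z = +7 mm. Stands upright in a rack pocket at the start, mouth down.
- tab (a point): Centre of the red clip's T-shaped tab, 42 mm above the clip's origin; clip axes. Its crossbar is a plain bar 10 mm (x) by 80 mm (y) by 24 mm tall, to be pinched across the 10 mm; a stem 8 mm (x) by 20 mm (y) joins it to the steel from 20 to 30 mm above the clip's origin.
- mouth (a point): The clip's mouth, 5.4 mm below its origin; clip axes. Two rounded nibs (2 mm radius) 10 mm apart on sprung jaws, each yielding at most 2.8 mm. Over the groove they touch with the eye 11 mm above the pin axis; about 10 N then snaps them round it. Over the full pin diameter they can never pass: the clip rests with its eye 15 mm above the axis and force just builds up.
- spare_clip: A look-alike clip with a BLUE T-shaped tab and the same outside sizes and axes, in the other pocket of the rack. Leave it there.
- rack: Fixed black rack, 110 mm (x) by 46 mm (y), origin at the centre of its underside on the bench. Two pockets at x = -30 and +30 mm, 5 mm (x) by 26 mm (y), floors 6 mm and rims 24 mm above the bench. A clip stands in each, axes parallel to the rack's, eye 14 mm above the bench. Which clip is in which pocket varies.
- fixture: Fixed aluminium clevis and air cylinder on a plate 130 mm (x) by 190 mm (y, -45 to 145) by 12 mm. Origin: under the pin's axis, midway between the ears, on the bench. x: along the pin to its bare end; y: along the cylinder (52 mm diameter, y = 55 to 141 mm, as high as the pin). Pin axis 75 mm above the bench; ears 10 mm thick, tops 16 mm above that axis.
- pin_root (a point): Point on the pin's axis in the outer face of the outer ear (30 mm out from the fixture's origin); fixture axes. From here the level steel pin, 20 mm in diameter, stands out by 25 to 61 mm along +x: it is a stiff sliding fit (about 12 N moves it) and may stand anywhere in 36 mm of end play.
- groove_zone (a point): Fixed point on the pin's axis 32 mm out from the ear's face; fixture axes. The groove's centre is within 18 mm of it along x, either way; exactly where is not measured. Groove: all round the pin, 5.5 mm wide (the clip is 4 mm thick), 14 mm diameter at its floor; then 8 mm of full diameter to the pin's end. Home: clip square in the groove, its eye on the pin's axis, roof on the groove floor.
- oil_bottle: Loose red bottle, 34 mm diameter, 85 mm tall, origin at the centre of its foot. Leave it.
- screwdriver: Loose screwdriver with a yellow handle, 170 mm long, lying along its x axis. Leave it.
- jar: Loose grey jar with a black cap, 44 mm diameter, 50 mm tall, origin at the centre of its foot. Leave it.
Mind the look-alikes: they are no part of the job. There is more than one size of the clip; the one meant has the size given above.

How it is judged:
By the outcome, as a careful person would: the job done as asked, in the order asked, and still so for the second after the job is handed in, with the robot touching nothing.
It also fails if it takes over 64 s, if anything falls off the work surface, if the arm or the gripper's body presses on something with over 40 N, if the wrist force passes 120 N, or if a joint passes its speed limit or range.

## Working session

There is one attempt and no reset: what is moved stays moved. The work goes in short steps, Python scripts to look and compute and a tool call to move; the robot and the scene stay as the last step left them, time stands still between calls to the robot, and variables do not carry over. Pictures are saved under pics/ and viewed, and the job is handed in when it is done.

Besides the shell and the picture viewer there is one more tool, called after "Emit:" as a command line: name --argument value ..., lists and objects as JSON in quotes. drive_tool: Moves the arm, as the interface text tells. Its arguments: {"type":"object","properties":{"deltas":{"type":"array","items":{"type":"object","properties":{"slide":{"type":"array","items":{"type":"number"}},"delta_rot":{"type":"array","items":{"type":"number"}},"hand":{"type":"number"}}}}},"required":["deltas"]}

```bash
mkdir -p pics; ls
cat > h.py <<'E'
import numpy as np, cv2
from bench import ctrl
from scipy.spatial.transform import Rotation as Rn
def snap(n,f):
    c=ctrl.camera(n); cv2.imwrite('pics/%s.png'%f,c['frame'][:,:,::-1]); np.savez('pics/%s.npz'%f,**{k:np.array(v) for k,v in c.items()}); return c
def load(f): return dict(np.load('pics/%s.npz'%f))
def ray(c,px):
    u=cv2.undistortPoints(np.array([[px]],float),c['mtx'],c['dist'])[0,0]
    d=c['R'].T@np.array([u[0],u[1],1]); o=-c['R'].T@c['t']; return o,d/np.linalg.norm(d)
def onz(c,px,z):
    o,d=ray(c,px); return o+d*(z-o[2])/d[2]
def tri(c1,p1,c2,p2):
    o1,d1=ray(c1,p1);o2,d2=ray(c2,p2)
    s=np.linalg.lstsq(np.stack([d1,-d2],1),o2-o1,rcond=None)[0]
    a=o1+d1*s[0];b=o2+d2*s[1]; return (a+b)/2,np.linalg.norm(a-b)
def proj(c,X):
    return cv2.projectPoints(np.array([X],float).reshape(-1,3),cv2.Rodrigues(c['R'])[0],c['t'],c['mtx'],c['dist'])[0][:,0]
E
python3 - <<'E'
from h import *
for n in ['side','top','wrist']:
    c=snap(n,n+'0'); print(n,-c['R'].T@c['t'],c['R'][2],c['mtx'][0,0],c['dist'])
print(ctrl.get_obs(),ctrl.tcp_to_grasp)
E
```

```text
pics
side [ 0.50179513 -0.7430602   0.64875896] [ 0.08955578  0.77663481 -0.62355283] 449.88999065078383 [0.01480324 0.         0.         0.         0.        ]
top [ 0.43531724 -0.02631412  0.84457909] [ 0.21125517  0.00468284 -0.97741973] 380.50782663347155 [-0.08323292  0.          0.          0.          0.        ]
wrist [0.15333212 0.55983596 0.37444813] [ 0.26078411 -0.11150736 -0.95893574] 291.40602345392585 [-0.05060755  0.          0.          0.          0.        ]
{'time_s': 0.15, 'q': array([ 9.69725861e-01,  1.81337208e-01,  1.60774929e+00, -4.43272609e-05,
        1.35380967e+00, -2.06318176e-01]), 'dq': array([-0.00237763, -0.0030477 , -0.00187703,  0.00116214, -0.00029456,
        0.00035745]), 'joint_efforts': array([ 3.77495271e-04, -4.45259678e+01, -3.51691675e+01, -1.24397061e-04,
        5.88790368e-03, -3.50632683e-05]), 'eef_pos': array([0.22090183, 0.53042815, 0.2306238 ]), 'eef_rot': array([-2.36120640e-04,  1.96092363e-01,  9.80585213e-01, -6.07866500e-04]), 'wrist_force': array([-0.67328054,  0.22648537,  0.64394984]), 'torque': array([-0.0234638 ,  0.01239084, -0.02280486]), 'opening': 0.9981741750004486} 0.0187
```

View pics/side0.png

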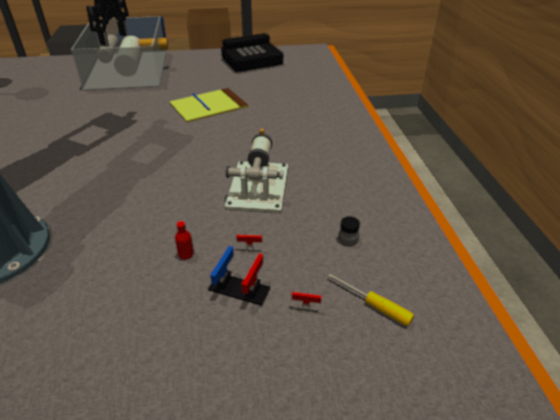

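View pics/top0.png

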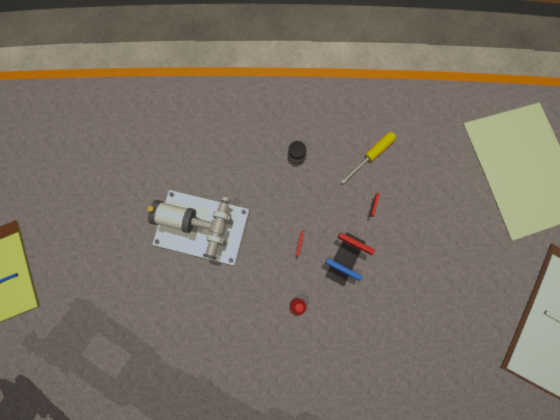

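View pics/wrist0.png

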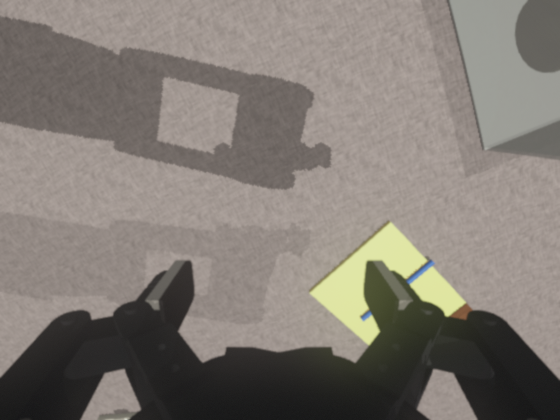

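Run:
```python
from h import *
for n,(x,y,w,h) in {'top':(140,180,120,90),'side':(215,120,80,100)}.items():
    c=load(n+'0'); f=c['frame'][y:y+h,x:x+w,::-1]; s=6 
    cv2.imwrite(f'pics/{n}crop.png',cv2.resize(f,None,fx=s,fy=s,interpolation=cv2.INTER_CUBIC))
c=load('top0')
def hsv(c): return cv2.cvtColor(c['frame'],cv2.COLOR_RGB2HSV)
for n in ['top','side']:
    c=load(n+'0');H=hsv(c)
    for nm,m in {'red':((H[...,0]<8)|(H[...,0]>172))&(H[...,1]>180)&(H[...,2]>90),'blue':(abs(H[...,0].astype(int)-112)<10)&(H[...,1]>180)&(H[...,2]>60)}.items():
        k,l,s,ce=cv2.connectedComponentsWithStats(m.astype(np.uint8))
        for i in range(1,k):
            if s[i,4]>25:
                ys,xs=np.where(l==i); r=cv2.minAreaRect(np.stack([xs,ys],1).astype(np.float32))
                print(n,nm,s[i],ce[i],r, onz(c,ce[i],.06))
```

```text
top red [371 194   8  22  53] [374.37735849 204.52830189] ((374.34442138671875, 204.45852661132812), (2.3189640045166016, 22.094572067260742), 14.931416511535645) [ 0.61181518 -0.22702785  0.06      ]
top red [339 234  35  20 180] [356.13888889 243.21666667] ((355.9000244140625, 243.20001220703125), (37.56594467163086, 4.9193501472473145), 26.56505012512207) [ 0.52907573 -0.18565622  0.06      ]
top red [291 299  15  16 166] [297.71084337 306.36144578] ((297.5000305175781, 306.5000305175781), (14.142135620117188, 14.142135620117188), 45.0) [ 0.40034516 -0.06481163  0.06      ]
side red [177 221   8   7  43] [180.41860465 224.04651163] ((180.5, 224.0), (6.0, 7.0), 90.0) [ 0.39510475 -0.03969657  0.06      ]
side red [175 231  16  12 131] [182.53435115 236.67175573] ((182.55885314941406, 236.73533630371094), (9.943960189819336, 14.794672966003418), 75.96376037597656) [ 0.40074379 -0.07828186  0.06      ]
side red [237 235  25   4  72] [248.72222222 236.20833333] ((249.0169677734375, 236.1436767578125), (24.11553382873535, 2.8539092540740967), 2.726310968399048) [ 0.52842217 -0.09304542  0.06      ]
side red [242 254  21  32 199] [252.05025126 269.94974874] ((252.30148315429688, 269.6786804199219), (6.181353569030762, 35.845481872558594), 30.65066909790039) [ 0.52747993 -0.18312416  0.06      ]
side red [292 292  29   7 103] [306.14563107 295.08737864] ((305.98468017578125, 295.1230773925781), (28.52798843383789, 3.4729723930358887), 7.125016689300537) [ 0.61319832 -0.25207014  0.06      ]
side blue [211 247  21  37 209] [220.66985646 264.44019139] ((220.40858459472656, 264.1768493652344), (7.687675952911377, 40.245445251464844), 27.34987449645996) [ 0.4721768  -0.16245821  0.06      ]
```

Run:
```python
from h import *
c=load('top0'); f=c['frame'][225:295,315:385,::-1]
cv2.imwrite('pics/rackcrop.png',cv2.resize(f,None,fx=8,fy=8,interpolation=cv2.INTER_CUBIC))
```

```text
(no output)
```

View pics/topcrop.png

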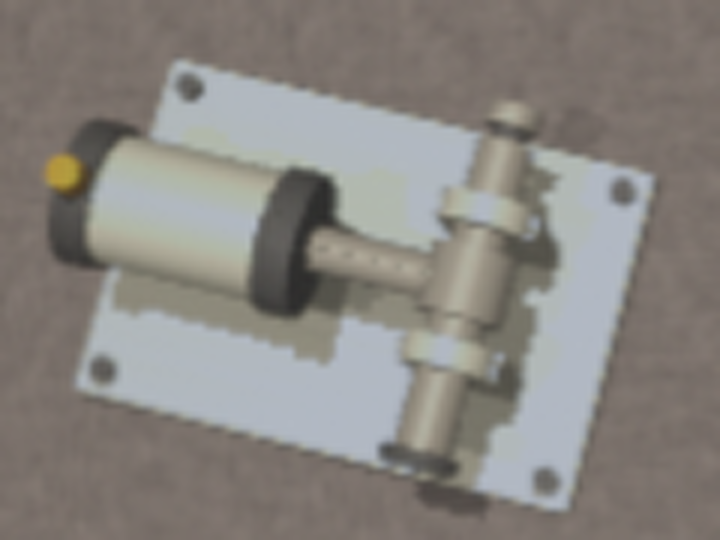

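View pics/sidecrop.png

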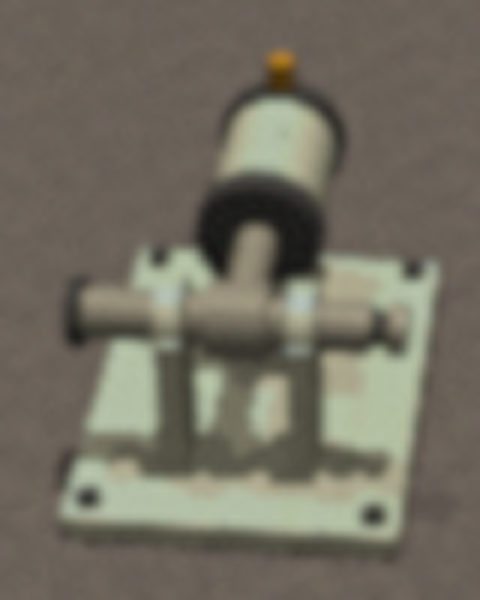

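View pics/rackcrop.png

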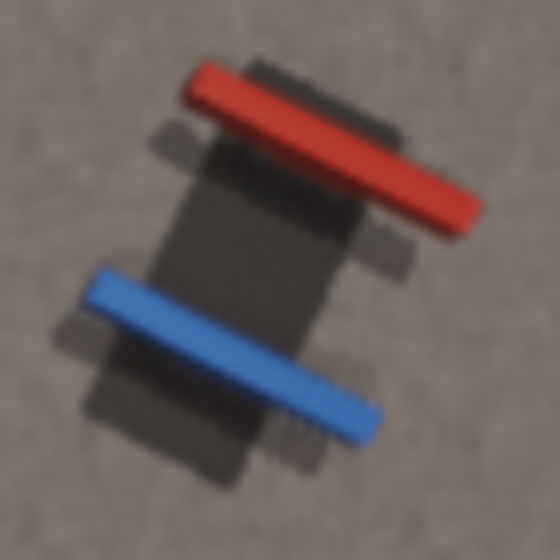

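Run:
```python
from h import *
t=load('top0');s=load('side0')
tc=lambda x,y:(140+x/6-.4,180+y/6-.4); sc=lambda x,y:(215+x/6-.4,120+y/6-.4); rc=lambda x,y:(315+x/8-.4,225+y/8-.4)
P=[onz(t,tc(*p),.012) for p in [(172,62),(655,175),(570,510),(76,388)]]
for p in P: print(p)
u=(P[1]-P[0]+P[2]-P[3]);print('len',[np.linalg.norm(P[i]-P[i-1]) for i in range(4)],'fix -y dir ang',np.degrees(np.arctan2(u[1],u[0])))
v=P[0]-P[3]+P[1]-P[2];print('fix x ang',np.degrees(np.arctan2(v[1],v[0])))
Q=[onz(s,sc(*p),.012) for p in [(135,248),(440,265),(400,540),(62,520)]]
for p in Q: print('side',p)
print('groove tri',tri(t,tc(510,128),s,sc(378,323)))
print('pin end tri',tri(t,tc(513,108),s,sc(402,328)))
print('knob/base end',tri(t,tc(420,455),s,sc(75,310)))
for n in ['red','blue']:
  A=onz(t,rc(*((205,75) if n=='red' else (105,285))),.068);B=onz(t,rc(*((470,218) if n=='red' else (370,425))),.068)
  print(n,A,B,(A+B)/2,np.linalg.norm(A-B),np.degrees(np.arctan2(*(A-B)[1::-1])))
```

```text
[0.65074706 0.2281097  0.012     ]
[0.60929737 0.04300451 0.012     ]
[0.48490066 0.07032545 0.012     ]
[0.52620255 0.25502912 0.012     ]
len [np.float64(0.12742053245954577), np.float64(0.18968924219916905), np.float64(0.1273615959481535), np.float64(0.18926513531712086)] fix -y dir ang -102.61320730885195
fix x ang -12.291735225250422
side [0.52283736 0.25469367 0.012     ]
side [0.65238349 0.22450206 0.012     ]
side [0.61027154 0.03969505 0.012     ]
side [0.48454963 0.06781175 0.012     ]
groove tri (array([0.60965034, 0.08796846, 0.07839959]), np.float64(0.003312751448415403))
pin end tri (array([0.61810766, 0.0877283 , 0.07536766]), np.float64(0.0020891743962195637))
knob/base end (array([0.49716495, 0.11399275, 0.07622943]), np.float64(0.002896878192794131))
red [ 0.54691343 -0.15157142  0.068     ] [ 0.51069061 -0.21905987  0.068     ] [ 0.52880202 -0.18531564  0.068     ] 0.07659493206921274 61.77638047408372
blue [ 0.49281784 -0.12508116  0.068     ] [ 0.45817984 -0.19182649  0.068     ] [ 0.47549884 -0.15845383  0.068     ] 0.07519794619286474 62.572593697173104
```

```bash
cat >> h.py <<'E'
def Rdown(yaw):  # tool y at yaw (deg), z down
    a=np.radians(yaw); y=np.array([np.cos(a),np.sin(a),0]); z=np.array([0,0,-1.]); return np.stack([np.cross(y,z),y,z],1)
def Rq(q): return Rn.from_quat(np.roll(q,-1)).as_matrix()
def plan(pos,yaw,n):
    o=ctrl.get_obs(); p=o['eef_pos'].copy(); R=Rq(o['eef_rot']); pos=np.array(pos)
    rv=Rn.from_matrix(R.T@Rdown(yaw)).as_rotvec()/n; dp=(pos-p)/n
    for i in range(n):
        print(np.round(R.T@dp/.05,3).tolist(),np.round(rv/np.pi,4).tolist(), 'deg/row %.1f'%np.degrees(np.linalg.norm(rv)) if i==0 else '')
        R=R@Rn.from_rotvec(rv).as_matrix()
def st():
    o=ctrl.get_obs(); R=Rq(o['eef_rot']); print('t',o['time_s'],'pos',o['eef_pos'].round(4),'yaw %.2f'%np.degrees(np.arctan2(R[1,1],R[0,1])),'z',R[:,2].round(4),'F',o['wrist_force'].round(2),'T',o['torque'].round(3),'op %.3f'%o['opening'],'q',o['q'].round(2))
E
python3 -c "
from h import *
plan([.6,.09,.23],-12.5,15)"
```

```text
[-0.692, -0.348, 0.001] [-0.0, 0.0, 0.0296] deg/row 5.3
[-0.722, -0.282, 0.001] [-0.0, 0.0, 0.0296] 
[-0.745, -0.214, 0.001] [-0.0, 0.0, 0.0296] 
[-0.761, -0.144, 0.001] [-0.0, 0.0, 0.0296] 
[-0.771, -0.072, 0.001] [-0.0, 0.0, 0.0296] 
[-0.775, -0.0, 0.001] [-0.0, 0.0, 0.0296] 
[-0.772, 0.071, 0.001] [-0.0, 0.0, 0.0296] 
[-0.762, 0.143, 0.001] [-0.0, 0.0, 0.0296] 
[-0.745, 0.213, 0.001] [-0.0, 0.0, 0.0296] 
[-0.722, 0.281, 0.001] [-0.0, 0.0, 0.0296] 
[-0.693, 0.347, 0.001] [-0.0, 0.0, 0.0296] 
[-0.658, 0.41, 0.001] [-0.0, 0.0, 0.0296] 
[-0.617, 0.469, 0.001] [-0.0, 0.0, 0.0296] 
[-0.571, 0.524, 0.001] [-0.0, 0.0, 0.0296] 
[-0.52, 0.575, 0.001] [-0.0, 0.0, 0.0296]
```

Emit:
drive_tool --deltas '[{"slide": [-0.69,-0.35,0],"delta_rot": [0,0,0.0296],"hand": 0.4},{"slide": [-0.72,-0.28,0],"delta_rot": [0,0,0.0296],"hand": 0.4},{"slide": [-0.745,-0.21,0],"delta_rot": [0,0,0.0296],"hand": 0.4},{"slide": [-0.76,-0.145,0],"delta_rot": [0,0,0.0296],"hand": 0.4},{"slide": [-0.77,-0.07,0],"delta_rot": [0,0,0.0296],"hand": 0.4}]'

```text
time_s: 0.78
eef_pos: [0.3479, 0.3832, 0.2311]
eef_rot: [-0.0, 0.418, 0.908, -0.0]
wrist_force: [0.3, 0.9, -0.2]
opening: 0.401
```

Emit:
drive_tool --deltas '[{"slide": [-0.775,0,0],"delta_rot": [0,0,0.0296],"hand": 0.4},{"slide": [-0.77,0.07,0],"delta_rot": [0,0,0.0296],"hand": 0.4},{"slide": [-0.76,0.145,0],"delta_rot": [0,0,0.0296],"hand": 0.4},{"slide": [-0.745,0.21,0],"delta_rot": [0,0,0.0296],"hand": 0.4},{"slide": [-0.72,0.28,0],"delta_rot": [0,0,0.0296],"hand": 0.4}]'

```text
time_s: 1.4
eef_pos: [0.474, 0.2365, 0.2311]
eef_rot: [-0.0, 0.616, 0.788, -0.0]
wrist_force: [-0.5, 0.1, 0.8]
opening: 0.402
```

Emit:
drive_tool --deltas '[{"slide": [-0.69,0.35,0],"delta_rot": [0,0,0.0296],"hand": 0.4},{"slide": [-0.66,0.41,0],"delta_rot": [0,0,0.0296],"hand": 0.4},{"slide": [-0.62,0.47,0],"delta_rot": [0,0,0.0296],"hand": 0.4},{"slide": [-0.57,0.52,0],"delta_rot": [0,0,0.0296],"hand": 0.4},{"slide": [-0.52,0.575,0],"delta_rot": [0,0,0.0296],"hand": 0.4}]'

```text
time_s: 2.02
eef_pos: [0.6003, 0.0896, 0.2309]
eef_rot: [-0.0, 0.781, 0.624, -0.0]
wrist_force: [-0.0, 0.5, -0.4]
opening: 0.4
```

```bash
python3 -c "
from h import *
snap('wrist','w1');st()
plan([.5288,-.1853,.14],-28,10)"
```

```text
t 2.075 pos [0.603  0.0856 0.2309] yaw -13.10 z [ 0.0016 -0.0023 -1.    ] F [ 0.75 -2.11  0.13] T [-0.078 -0.007  0.031] op 0.396 q [-0.05  0.25  1.52 -0.    1.37  0.18]
[-0.561, -0.022, 0.183] [0.0001, 0.0001, 0.0083] deg/row 1.5
[-0.561, -0.007, 0.183] [0.0001, 0.0001, 0.0083] 
[-0.561, 0.007, 0.183] [0.0001, 0.0001, 0.0083] 
[-0.561, 0.022, 0.183] [0.0001, 0.0001, 0.0083] 
[-0.56, 0.036, 0.182] [0.0001, 0.0001, 0.0083] 
[-0.559, 0.051, 0.182] [0.0001, 0.0001, 0.0083] 
[-0.558, 0.066, 0.182] [0.0001, 0.0001, 0.0083] 
[-0.556, 0.08, 0.182] [0.0001, 0.0001, 0.0083] 
[-0.554, 0.095, 0.182] [0.0001, 0.0001, 0.0083] 
[-0.551, 0.109, 0.182] [0.0001, 0.0001, 0.0083]
```

View pics/w1.png

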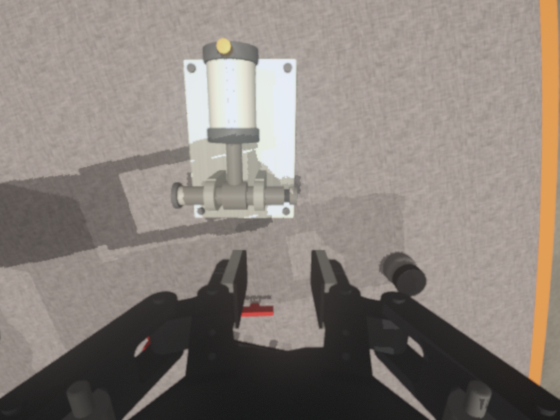

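The wrist view shows the plate, with the pin running from (180,195) to (297,195). The groove is a dark band near (288,195).

Run:
```python
from h import *
c=load('w1'); f=c['frame'][160:230,165:305,::-1]
cv2.imwrite('pics/w1crop.png',cv2.resize(f,None,fx=5.7,fy=5.7,interpolation=cv2.INTER_CUBIC))
```

```text
(no output)
```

View pics/w1crop.png

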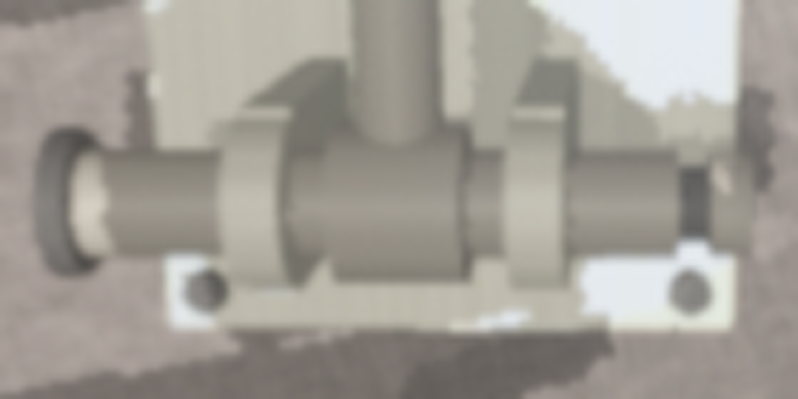

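Emit:
drive_tool --deltas '[{"slide": [-0.56,-0.02,0.18],"delta_rot": [0,0,0.0083],"hand": 0.4},{"slide": [-0.56,-0.01,0.18],"delta_rot": [0,0,0.0083],"hand": 0.4},{"slide": [-0.56,0.01,0.18],"delta_rot": [0,0,0.0083],"hand": 0.4},{"slide": [-0.56,0.02,0.18],"delta_rot": [0,0,0.0083],"hand": 0.4},{"slide": [-0.56,0.035,0.18],"delta_rot": [0,0,0.0083],"hand": 0.4}]'

```text
time_s: 2.7
eef_pos: [0.5633, -0.0454, 0.1857]
eef_rot: [-0.0, 0.819, 0.573, -0.0]
wrist_force: [-0.6, 0.1, -0.3]
opening: 0.404
```

Emit:
drive_tool --deltas '[{"slide": [-0.56,0.05,0.18],"delta_rot": [0,0,0.0083],"hand": 0.4},{"slide": [-0.56,0.065,0.18],"delta_rot": [0,0,0.0083],"hand": 0.4},{"slide": [-0.555,0.08,0.18],"delta_rot": [0,0,0.0083],"hand": 0.4},{"slide": [-0.3,0.05,0.1],"delta_rot": [0,0,0.0083],"hand": 0.4},{"slide": [0,0,0],"delta_rot": [0,0,0],"hand": 0.4}]'

```text
time_s: 3.32
eef_pos: [0.5379, -0.1414, 0.1538]
eef_rot: [-0.0, 0.848, 0.529, -0.0]
wrist_force: [0.6, -0.0, 1.1]
opening: 0.401
```

```bash
python3 -c "
from h import *
snap('wrist','w2');st();snap('top','t2')"
```

```text
t 3.375 pos [ 0.5383 -0.1408  0.1542] yaw -26.01 z [-2.e-04  5.e-04 -1.e+00] F [ 0.4  -0.2   0.17] T [-0.009 -0.007 -0.018] op 0.401 q [-0.47  0.22  1.72  0.    1.2  -0.02]
```

View pics/w2.png

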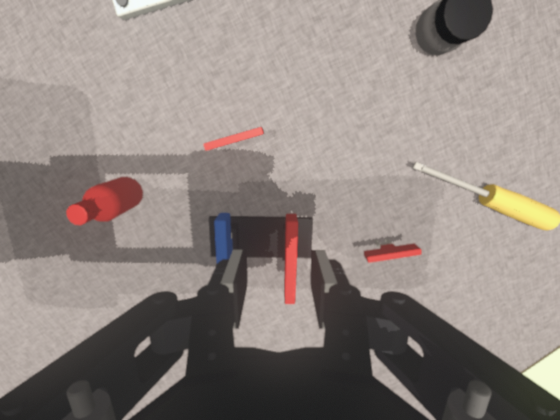

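The red tab runs from (292,213) to (290,303), and the blue one is left of it at (223,235). I'll measure the tab's ends.

Run:
```python
from h import *
c=load('w2');H=cv2.cvtColor(c['frame'],cv2.COLOR_RGB2HSV)
m=(((H[...,0]<8)|(H[...,0]>172))&(H[...,1]>150)&(H[...,2]>90)).astype(np.uint8)
k,l,s,ce=cv2.connectedComponentsWithStats(m)
i=[i for i in range(1,k) if 280<ce[i][0]<300 and s[i,4]>100][0]
ys,xs=np.where(l==i); print(s[i])
for r in range(212,306,8):
    x=xs[ys==r]
    if len(x): print(r,x.min(),x.max(),onz(c,(x.min(),r),.068)[:2].round(4),onz(c,(x.max(),r),.068)[:2].round(4))
A=onz(c,(292,213),.068);B=onz(c,(290.5,303),.068);print(A,B,(A+B)/2,np.linalg.norm(A-B))
c=load('w1')
w=lambda x,y:(165+x/5.7-.4,160+y/5.7-.4)
o=np.array([.557,.100]);ang=np.radians(-12.45);ux=np.array([np.cos(ang),np.sin(ang)]);uy=np.array([-ux[1],ux[0]])
for n,p,z in [('earL',(507,200),.0875),('earR',(570,200),.0875),('gL',(679,200),.082),('gR',(710,200),.085),('end',(750,205),.085),('pintop mid',(630,200),.085),('pin near',(640,255),.075),('pin far',(640,150),.075)]:
    X=onz(c,w(*p),z);print(n,X,'fix',(X[:2]-o)@ux,(X[:2]-o)@uy)
for p in [(165,327),(737,327),(0,0)]: print(onz(c,w(*p),.012))
```

```text
[285 219  13  84 862]
220 287 293 [ 0.5415 -0.146 ] [ 0.546  -0.1482]
228 286 296 [ 0.5377 -0.152 ] [ 0.5453 -0.1557]
236 286 296 [ 0.5346 -0.1585] [ 0.5422 -0.1622]
244 286 296 [ 0.5315 -0.165 ] [ 0.5391 -0.1688]
252 285 296 [ 0.5275 -0.1714] [ 0.536  -0.1755]
260 285 295 [ 0.5242 -0.1782] [ 0.532 -0.182]
268 285 295 [ 0.5208 -0.1851] [ 0.5287 -0.189 ]
276 286 294 [ 0.5182 -0.1926] [ 0.5246 -0.1957]
284 285 294 [ 0.5139 -0.1994] [ 0.5211 -0.2029]
292 285 293 [ 0.5104 -0.2067] [ 0.5169 -0.2099]
300 286 293 [ 0.5076 -0.2146] [ 0.5133 -0.2175]
[ 0.54787858 -0.14237779  0.068     ] [ 0.50989921 -0.2193099   0.068     ] [ 0.5288889  -0.18084385  0.068     ] 0.08579616520724918
earL [0.57542061 0.1011203  0.0875    ] fix 0.0177459219648563 0.005065211686129802
earR [0.5863314  0.09863741 0.0875    ] fix 0.02893541911152936 0.004992934794163316
gL [0.60500641 0.09306426 0.082     ] fix 0.04837277206149651 0.0035769447594121984
gR [0.61052333 0.09253716 0.085     ] fix 0.0538735983591125 0.004251621133640082
end [0.61732044 0.09005254 0.085     ] fix 0.0610465238539644 0.003290795104305867
pintop mid [0.59655639 0.09570863 0.085     ] fix 0.03955137086484674 0.004337407818481986
pin near [0.595365   0.08274202 0.075     ] fix 0.041183432028442414 -0.008581132870686568
pin far [0.59982151 0.10221135 0.075     ] fix 0.04133779809536086 0.0113911360826442
[0.48072036 0.07371485 0.012     ]
[0.60906609 0.04460118 0.012     ]
[0.46771617 0.15349682 0.012     ]
```

Run:
```python
from h import *
c=load('w2'); f=c['frame'][205:310,200:330,::-1]
cv2.imwrite('pics/w2crop.png',cv2.resize(f,None,fx=5,fy=5,interpolation=cv2.INTER_CUBIC))
```

```text
(no output)
```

View pics/w2crop.png

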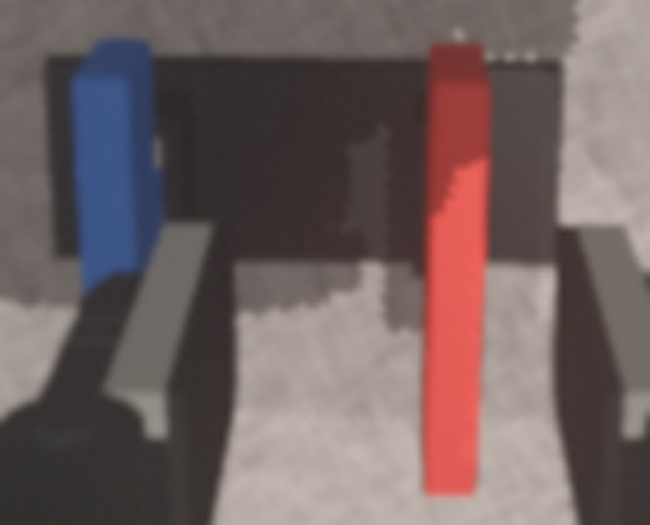

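Run:
```python
from h import *
c=load('w2')
P=[onz(c,p,.068) for p in [(285.8,220.6),(297.6,220.6),(284.6,303),(294.6,303)]]
for p in P: print(p.round(4))
a=(P[0]+P[1])/2;b=(P[2]+P[3])/2;print((a+b)/2,np.linalg.norm(a-b),np.degrees(np.arctan2(*(a-b)[1::-1])))
t=load('t2');cv2.imwrite('pics/t2c.png',cv2.resize(t['frame'][210:310,300:400,::-1],None,fx=6,fy=6))
M=(a+b)/2; M=.5*M[:2]+.5*np.array([.5288,-.1853]); print(M)
plan([M[0],M[1],.037],-28.0,5)
```

```text
[ 0.5404 -0.1461  0.068 ]
[ 0.5492 -0.1504  0.068 ]
[ 0.5051 -0.2169  0.068 ]
[ 0.5133 -0.221   0.068 ]
[ 0.52699447 -0.18358747  0.068     ] 0.07920618272136874 63.238721428093044
[ 0.52789724 -0.18444373]
[-0.177, 0.039, 0.47] [0.0, -0.0, 0.0023] deg/row 0.4
[-0.177, 0.04, 0.47] [0.0, -0.0, 0.0023] 
[-0.177, 0.041, 0.47] [0.0, -0.0, 0.0023] 
[-0.176, 0.043, 0.47] [0.0, -0.0, 0.0023] 
[-0.176, 0.044, 0.47] [0.0, -0.0, 0.0023]
```

Emit:
drive_tool --deltas '[{"slide": [-0.44,0.1,0.2],"delta_rot": [0,0,0.004],"hand": 0.4},{"slide": [-0.44,0.11,0.2],"delta_rot": [0,0,0.004],"hand": 0.4},{"slide": [0,0,0.6],"delta_rot": [0,0,0],"hand": 0.4},{"slide": [0,0,0.6],"delta_rot": [0,0,0],"hand": 0.4},{"slide": [0,0,0.5],"delta_rot": [0,0,0],"hand": 0.4}]'

```text
time_s: 4.05
eef_pos: [0.5287, -0.184, 0.0486]
eef_rot: [0.0, 0.854, 0.52, 0.0]
wrist_force: [-0.3, -1.4, 0.3]
opening: 0.399
```

```bash
python3 -c "
from h import *
st();snap('wrist','w3');snap('side','s3');
c=load('s3');cv2.imwrite('pics/s3c.png',cv2.resize(c['frame'][200:310,170:320,::-1],None,fx=5,fy=5))"
```

```text
t 4.05 pos [ 0.5287 -0.184   0.0486] yaw -27.34 z [ 3.e-04  2.e-04 -1.e+00] F [-0.32 -1.4   0.34] T [-0.012 -0.041 -0.008] op 0.399 q [-0.55  0.38  1.77  0.    0.99 -0.07]
```

View pics/w3.png

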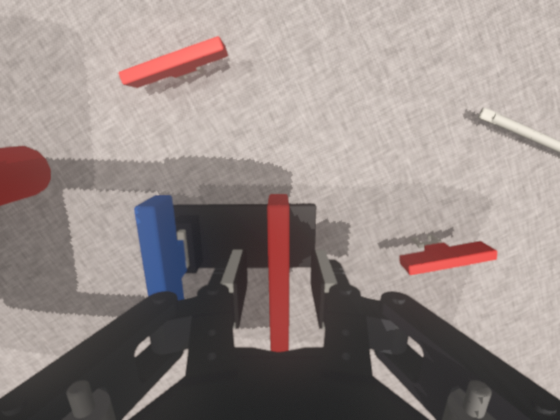

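View pics/s3c.png

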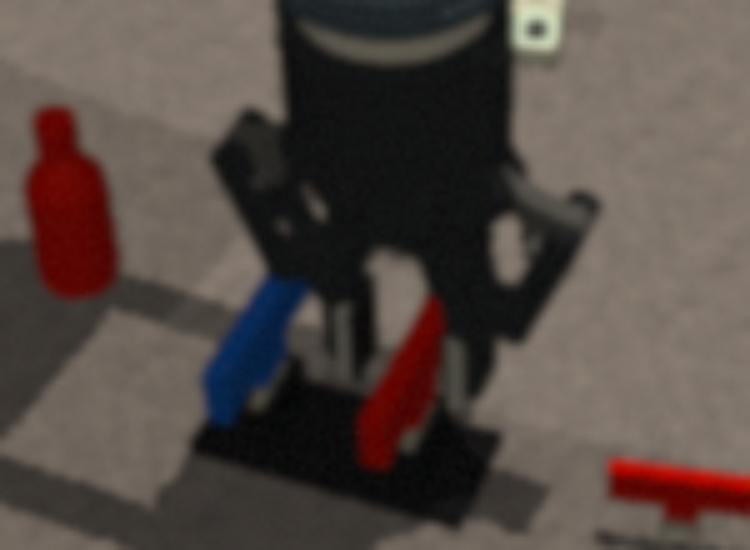

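Emit:
drive_tool --deltas '[{"slide": [0,0,0],"delta_rot": [0,0,0],"hand": 0.28},{"slide": [0,0,0.1],"delta_rot": [0,0,0],"hand": 0.28},{"slide": [0,0,0.08],"delta_rot": [0,0,0],"hand": 0.28},{"slide": [0,0,0],"delta_rot": [0,0,0],"hand": 0.28},{"slide": [0,0,0],"delta_rot": [0,0,0],"hand": 0.28}]'

```text
time_s: 4.78
eef_pos: [0.5283, -0.1852, 0.0404]
eef_rot: [0.0, 0.855, 0.519, 0.0]
wrist_force: [0.3, 0.7, 0.1]
opening: 0.284
```

```bash
python3 -c "
from h import *
st()"
```

```text
t 4.775 pos [ 0.5283 -0.1852  0.0404] yaw -27.43 z [ 2.e-04 -1.e-04 -1.e+00] F [0.34 0.72 0.12] T [ 0.012 -0.012 -0.008] op 0.284 q [-0.55  0.39  1.77 -0.    0.98 -0.07]
```

Emit:
drive_tool --deltas '[{"slide": [0,0,0.065],"delta_rot": [0,0,0],"hand": 0.28},{"slide": [0,0,0],"delta_rot": [0,0,0],"hand": 0},{"slide": [0,0,0],"delta_rot": [0,0,0],"hand": 0},{"slide": [0,0,0],"delta_rot": [0,0,0],"hand": 0},{"slide": [0,0,0],"delta_rot": [0,0,0],"hand": 0}]'

```text
time_s: 5.4
eef_pos: [0.5282, -0.185, 0.037]
eef_rot: [-0.0, 0.855, 0.519, -0.0]
wrist_force: [0.9, 0.7, -0.7]
opening: 0.106
```

```bash
python3 -c "
from h import *
st()"
```

```text
t 5.4 pos [ 0.5282 -0.185   0.037 ] yaw -27.42 z [-1.e-04  0.e+00 -1.e+00] F [ 0.93  0.69 -0.72] T [-0.001 -0.006  0.035] op 0.106 q [-0.55  0.4   1.77 -0.    0.97 -0.07]
```

Emit:
drive_tool --deltas '[{"slide": [0,0,-0.1],"delta_rot": [0,0,0],"hand": 0},{"slide": [0,0,-0.4],"delta_rot": [0,0,0],"hand": 0},{"slide": [0,0,-0.6],"delta_rot": [0,0,0],"hand": 0},{"slide": [0,0,-0.7],"delta_rot": [0,0,0],"hand": 0},{"slide": [0,0,-0.7],"delta_rot": [0,0,0],"hand": 0}]'

```text
time_s: 6.02
eef_pos: [0.5281, -0.185, 0.1635]
eef_rot: [0.0, 0.855, 0.519, 0.0]
wrist_force: [0.4, -0.6, -0.7]
opening: 0.104
```

```bash
python3 -c "
from h import *
st();snap('side','s4')
c=load('s4');cv2.imwrite('pics/s4c.png',cv2.resize(c['frame'][150:310,170:320,::-1],None,fx=3.7,fy=3.7))
ang=np.radians(-12.45);X=np.array([.557,.1])+.052*np.array([np.cos(ang),np.sin(ang)]);print(X)
plan([X[0],X[1],.15],-12.45,10)"
```

```text
t 6.025 pos [ 0.5281 -0.185   0.1635] yaw -27.43 z [ 2.e-04 -1.e-04 -1.e+00] F [ 0.36 -0.63 -0.66] T [-0.012 -0.038  0.023] op 0.104 q [-0.55  0.22  1.71 -0.    1.22 -0.07]
[0.60777719 0.08878945]
[0.56, -0.117, 0.036] [0.0003, 0.0001, -0.0083] deg/row 1.5
[0.562, -0.102, 0.037] [0.0003, 0.0001, -0.0083] 
[0.565, -0.088, 0.037] [0.0003, 0.0001, -0.0083] 
[0.567, -0.073, 0.037] [0.0003, 0.0001, -0.0083] 
[0.569, -0.058, 0.037] [0.0003, 0.0001, -0.0083] 
[0.57, -0.043, 0.037] [0.0003, 0.0001, -0.0083] 
[0.571, -0.028, 0.037] [0.0003, 0.0001, -0.0083] 
[0.571, -0.013, 0.037] [0.0003, 0.0001, -0.0083] 
[0.572, 0.002, 0.037] [0.0003, 0.0001, -0.0083] 
[0.571, 0.017, 0.038] [0.0003, 0.0001, -0.0083]
```

View pics/s4c.png

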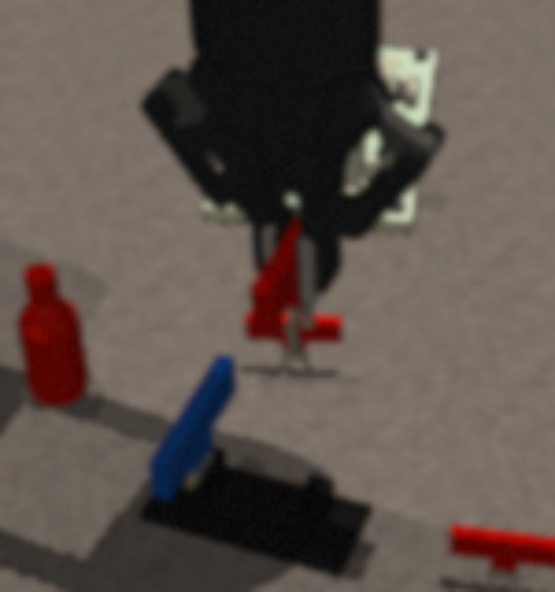

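Emit:
drive_tool --deltas '[{"slide": [0.56,-0.12,0.04],"delta_rot": [0,0,-0.0083],"hand": 0},{"slide": [0.56,-0.1,0.04],"delta_rot": [0,0,-0.0083],"hand": 0},{"slide": [0.565,-0.09,0.04],"delta_rot": [0,0,-0.0083],"hand": 0},{"slide": [0.565,-0.07,0.03],"delta_rot": [0,0,-0.0083],"hand": 0},{"slide": [0.57,-0.06,0.03],"delta_rot": [0,0,-0.0083],"hand": 0}]'

```text
time_s: 6.7
eef_pos: [0.5668, -0.0466, 0.1533]
eef_rot: [0.0, 0.819, 0.574, 0.0]
wrist_force: [0.7, 0.7, -0.9]
opening: 0.108
```

Emit:
drive_tool --deltas '[{"slide": [0.57,-0.04,0.04],"delta_rot": [0,0,-0.0083],"hand": 0},{"slide": [0.57,-0.03,0.04],"delta_rot": [0,0,-0.0083],"hand": 0},{"slide": [0.57,-0.01,0.04],"delta_rot": [0,0,-0.0083],"hand": 0},{"slide": [0.57,0,0.04],"delta_rot": [0,0,-0.0083],"hand": 0},{"slide": [0.57,0.02,0.04],"delta_rot": [0,0,-0.0083],"hand": 0}]'

```text
time_s: 7.32
eef_pos: [0.6055, 0.0907, 0.1432]
eef_rot: [0.0, 0.78, 0.626, 0.0]
wrist_force: [0.6, 0.6, -0.5]
opening: 0.104
```

Emit:
drive_tool --deltas '[{"slide": [0,0,0],"delta_rot": [0,0,0],"hand": 0},{"slide": [0,0,0],"delta_rot": [0,0,0],"hand": 0},{"slide": [0,0,0],"delta_rot": [0,0,0],"hand": 0},{"slide": [0,0,0],"delta_rot": [0,0,0],"hand": 0},{"slide": [0,0,0],"delta_rot": [0,0,0],"hand": 0}]'

```text
time_s: 7.95
eef_pos: [0.6053, 0.0892, 0.1431]
eef_rot: [0.0, 0.78, 0.626, 0.0]
wrist_force: [0.4, 0.6, -1.4]
opening: 0.104
```

```bash
python3 -c "
from h import *
st();snap('side','s5');snap('wrist','w5');snap('top','t5')
c=load('s5');cv2.imwrite('pics/s5c.png',cv2.resize(c['frame'][120:220,215:315,::-1],None,fx=6,fy=6,interpolation=2))
c=load('w5');cv2.imwrite('pics/w5c.png',cv2.resize(c['frame'][120:360,160:440,::-1],None,fx=2.8,fy=2.5,interpolation=2))
"
```

```text
t 7.95 pos [0.6053 0.0892 0.1431] yaw -12.53 z [ 1.e-04 -1.e-04 -1.e+00] F [ 0.35  0.64 -1.43] T [ 0.025 -0.004  0.007] op 0.104 q [-0.05  0.35  1.59 -0.    1.21  0.17]
```

View pics/s5c.png

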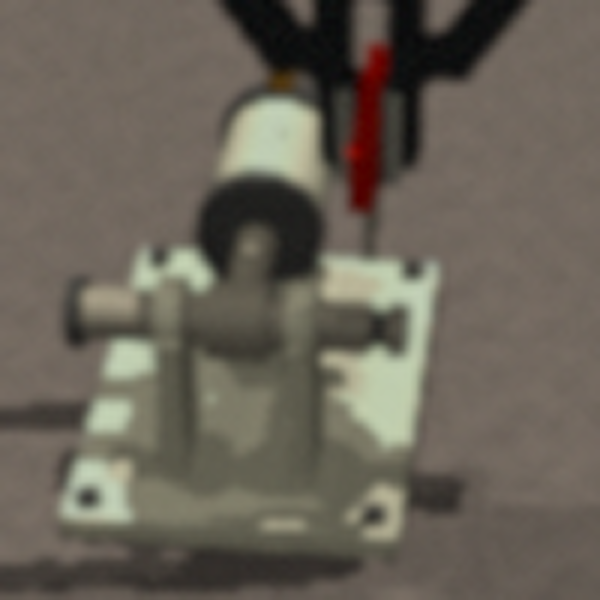

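View pics/w5c.png

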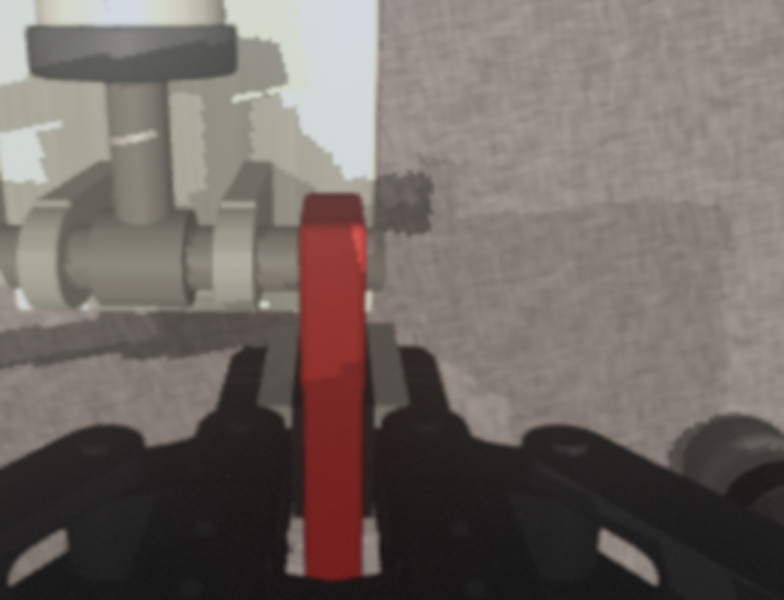

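```bash
cat >> h.py <<'E'
FO=np.array([.557,.100]);_a=np.radians(-12.45);UX=np.array([np.cos(_a),np.sin(_a)]);UY=np.array([-UX[1],UX[0]])
def fix(X): return np.array([(X[:2]-FO)@UX,(X[:2]-FO)@UY,X[2]])*1000
def W(x,y,z): return np.append(FO+UX*x/1000+UY*y/1000,z/1000)
def onfy(c,px,y):  # intersect with fixture plane y (mm)
    o,d=ray(c,px); n=np.append(UY,0); return o+d*((y/1000+FO@UY-o@n)/(d@n))
E
python3 - <<'E'
from h import *
s=load('s5');w=load('w5');t=load('t5');o=ctrl.get_obs();print('tcp fix',fix(o['eef_pos']))
sc=lambda x,y:(215+x/6-.4,120+y/6-.4);wc=lambda x,y:(160+x/2.8-.3,120+y/2.5-.3)
zt=o['eef_pos'][2]+.031
for p in [(300,225),(366,225),(305,578),(362,578)]: print('tab w',fix(onz(w,wc(*p),zt)))
for n,p in [('gL',(365,325)),('gR',(390,325)),('end',(410,328)),('earR',(315,320))]: print(n,fix(onfy(s,sc(*p),0)))
print('clip bottom',fix(onfy(s,sc(371,250),-12)),fix(onfy(s,sc(371,250),0)))
print('tab near bottom corners',fix(onfy(s,sc(350,210),-40)),fix(onfy(s,sc(374,210),-40)))
for n in ['top0','side0']:
  pass
t0=load('top0')
tc=lambda x,y:(140+x/6-.4,180+y/6-.4)
for n,p,z in [('T end',(515,103),.085),('T groove',(510,130),.082),('T earfar',(485,192),.091),('T earnear',(480,235),.091)]: print(n,fix(onz(t0,tc(*p),z)))
cv2.imwrite('pics/t5c.png',cv2.resize(t['frame'][180:270,140:260,::-1],None,fx=6,fy=6,interpolation=2))
E
```

```text
tcp fix [ 49.43400839   0.22863914 143.0918894 ]
tab w [ 43.4347528   40.64456544 174.0918894 ]
tab w [ 52.95219024  40.61837327 174.0918894 ]
tab w [ 43.23410031 -29.64138966 174.0918894 ]
tab w [ 52.96614245 -29.66995939 174.0918894 ]
gL [4.74751315e+01 6.32098742e-14 7.62700213e+01]
gR [5.68878863e+01 1.03553466e-14 7.68480532e+01]
end [6.44140712e+01 6.20712379e-14 7.59529492e+01]
earR [ 2.86191583e+01 -8.67243880e-14  7.73776527e+01]
clip bottom [ 50.89110059 -12.         117.41582172] [4.97692143e+01 6.49057902e-15 1.09669699e+02]
tab near bottom corners [ 46.22112535 -40.         151.44623019] [ 54.56741963 -40.         151.90967325]
T end [63.27146365 -0.62061499 85.        ]
T groove [54.26760154 -0.80884851 82.        ]
T earfar [29.86029304  0.15684269 91.        ]
T earnear [15.22367162 -2.01961902 91.        ]
```

View pics/t5c.png

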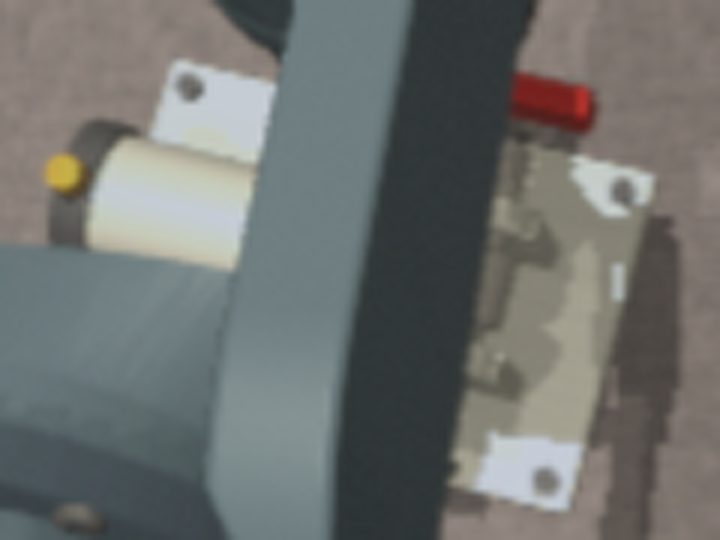

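Emit:
drive_tool --deltas '[{"slide": [0,0.05,0.1],"delta_rot": [0,0,0],"hand": 0},{"slide": [0,0,0.15],"delta_rot": [0,0,0],"hand": 0},{"slide": [0,0,0.15],"delta_rot": [0,0,0],"hand": 0},{"slide": [0,0,0],"delta_rot": [0,0,0],"hand": 0},{"slide": [0,0,0],"delta_rot": [0,0,0],"hand": 0}]'

```text
time_s: 8.72
eef_pos: [0.6077, 0.0893, 0.123]
eef_rot: [-0.0, 0.78, 0.626, -0.0]
wrist_force: [-0.2, -0.2, 0.0]
opening: 0.106
```

```bash
python3 -c "
from h import *
st();print(fix(ctrl.get_obs()['eef_pos']));snap('side','s6');snap('wrist','w6')
c=load('s6');cv2.imwrite('pics/s6c.png',cv2.resize(c['frame'][130:190,240:300,::-1],None,fx=10,fy=10,interpolation=2))
c=load('w6');cv2.imwrite('pics/w6c.png',cv2.resize(c['frame'][160:280,210:350,::-1],None,fx=5,fy=5,interpolation=2))
"
```

```text
t 8.725 pos [0.6077 0.0893 0.123 ] yaw -12.48 z [-1.e-04  0.e+00 -1.e+00] F [-0.2  -0.17  0.02] T [ 0.024 -0.017  0.007] op 0.106 q [-0.05  0.38  1.59  0.    1.17  0.17]
[ 51.86930004   0.46183972 122.97222545]
```

View pics/s6c.png

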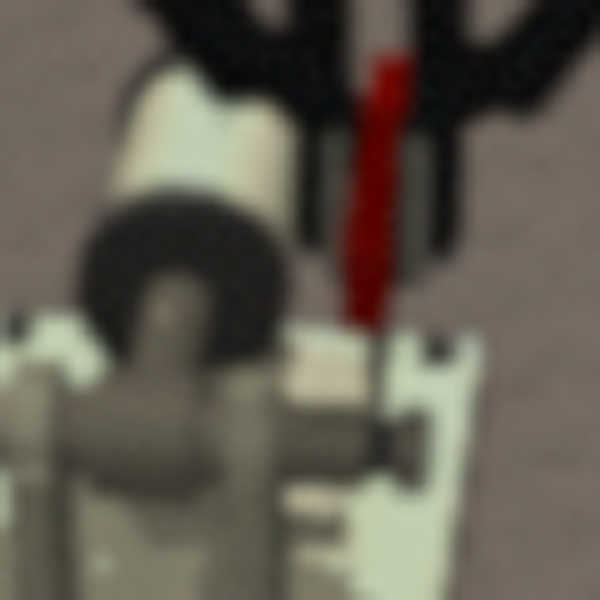

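View pics/w6c.png

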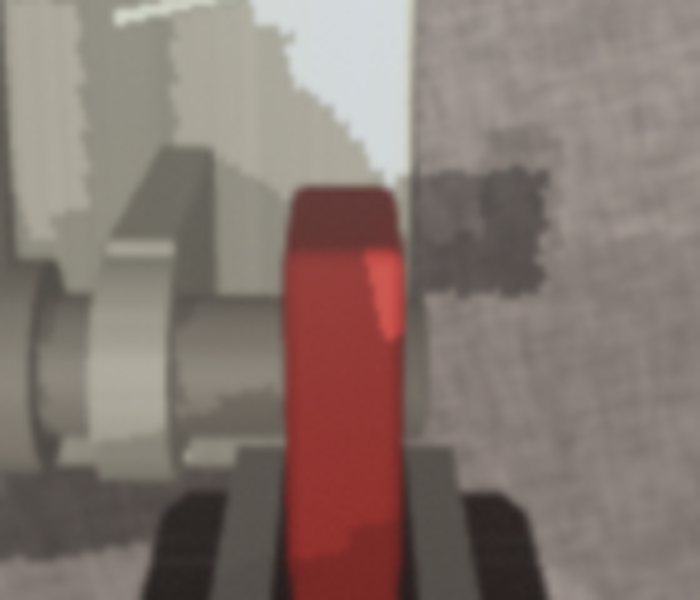

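Run:
```python
from h import *
s=load('s6');g=s['frame'].astype(int).sum(2)//3
s0=load('side0')['frame'].astype(int).sum(2)//3
print('cols',list(range(268,286)))
for r in range(160,181): print(r,g[r,268:286],'|',s0[r,268:286])
```

```text
cols [268, 269, 270, 271, 272, 273, 274, 275, 276, 277, 278, 279, 280, 281, 282, 283, 284, 285]
160 [ 58  86 101 104 102  90  62  35  26  32  55  81  98 104 103 105 104 104] | [54 78 93 97 97 95 97 94 96 98 99 97 95 96 96 97 97 95]
161 [ 69  97 106 108 104  92  64  40  29  37  59  84 101 103 102 104 103 103] | [ 63  90  99 100  99  99 100  97  97  97  99 100  97  95  94  96  96  96]
162 [ 92 124 133 133 129 116  92  73  55  47  67  94 110 110 101  98 101 104] | [ 85 117 124 123 123 122 119 116 112 109 109 110 106 100  93  91  92  95]
163 [107 147 164 168 167 158 141 122  97  70  80 118 140 130 101  85  90 107] | [100 138 153 156 156 156 153 150 144 142 138 139 137 120  94  79  82 101]
164 [101 143 171 182 182 180 175 164 130  88  98 145 169 153 105  70  78 115] | [ 93 134 161 169 171 170 171 171 170 170 170 170 165 143  97  65  72 107]
165 [ 99 135 167 179 179 178 179 172 137  96 108 155 180 163 112  73  83 124] | [ 91 126 156 167 165 166 168 173 175 175 178 179 174 152 104  70  80 117]
166 [113 146 170 174 175 174 174 165 133  96 120 166 186 173 141 124 132 154] | [110 135 158 163 1
[... 1511 characters left out ...]
181 168] | [ 69  66  68  68  71  71  71  69  61  54  56  63  75  86 110 146 169 156]
177 [ 63  66  68  69  67  64  64  67  83 101 103  86  67  77 113 160 181 162] | [ 60  62  65  65  64  62  61  64  79  92  95  81  68  77 110 149 169 153]
178 [ 85 105 112 112 107  99  97 106 130 154 153 126 100  98 131 169 182 160] | [ 78  96 103 103  99  91  89  98 119 143 143 117  92  94 121 158 172 150]
179 [108 144 154 156 149 141 143 153 166 181 179 161 146 145 161 182 184 159] | [102 135 146 146 140 134 134 141 156 169 168 150 137 135 149 169 172 149]
180 [108 141 155 158 157 152 160 175 187 190 190 184 180 180 184 189 182 152] | [110 145 160 159 159 156 160 168 173 177 177 172 168 169 173 177 170 141]
```

Run:
```python
from h import *
s=load('s6')
print('groove',fix(onfy(s,(277.53,174),0)),fix(onfy(s,(277.53,177.5),0)))
for y in(-12,-9,0): print(y,fix(onfy(s,(277.0,167),y)),fix(onfy(s,(276.95,165),y)))
# slope check: clip vertical
print(proj(s,W(51.9,-12,92)),proj(s,W(51.9,-12,110)),proj(s,W(51.9,-12,100)))
```

```text
groove [5.22145642e+01 4.28112367e-14 7.59271521e+01] [5.22196481e+01 2.34701077e-14 6.63582944e+01]
-12 [ 52.12441173 -12.         102.62260805] [ 52.01572791 -12.         107.83349562]
-9 [ 51.84843508  -9.         100.6321622 ] [ 51.73935515  -9.         105.86204135]
0 [5.10205051e+01 1.74040350e-14 9.46608246e+01] [5.09102369e+01 1.27120824e-14 9.99476785e+01]
[[276.89976206 171.02627705]] [[276.89693289 164.162975  ]] [[276.8985095 167.9952655]]
```

Emit:
drive_tool --deltas '[{"slide": [0,0.006,0.06],"delta_rot": [0,0,0],"hand": 0},{"slide": [0,0,0.06],"delta_rot": [0,0,0],"hand": 0},{"slide": [0,0,0.04],"delta_rot": [0,0,0],"hand": 0},{"slide": [0,0,0.03],"delta_rot": [0,0,0],"hand": 0},{"slide": [0,0,0],"delta_rot": [0,0,0],"hand": 0}]'

```text
time_s: 9.45
eef_pos: [0.6079, 0.0891, 0.1133]
eef_rot: [-0.0, 0.78, 0.626, -0.0]
wrist_force: [0.6, 0.5, -0.2]
opening: 0.111
```

Emit:
drive_tool --deltas '[{"slide": [0,0,0.02],"delta_rot": [0,0,0],"hand": 0},{"slide": [0,0,0],"delta_rot": [0,0,0],"hand": 0},{"slide": [0,0,0.02],"delta_rot": [0,0,0],"hand": 0},{"slide": [0,0,0],"delta_rot": [0,0,0],"hand": 0},{"slide": [0,0,0],"delta_rot": [0,0,0],"hand": 0}]'

```text
time_s: 10.07
eef_pos: [0.6081, 0.0891, 0.1116]
eef_rot: [0.0, 0.78, 0.626, 0.0]
wrist_force: [-0.2, -0.6, 0.3]
opening: 0.111
```

```bash
python3 -c "
from h import *
st();print(fix(ctrl.get_obs()['eef_pos']))"
```

```text
t 10.075 pos [0.6081 0.0891 0.1116] yaw -12.49 z [ 0.  0. -1.] F [-0.23 -0.63  0.26] T [0.036 0.003 0.023] op 0.111 q [-0.05  0.39  1.6   0.    1.15  0.17]
[ 52.20516239   0.39620119 111.55127651]
```

Emit:
drive_tool --deltas '[{"slide": [0,0,0.02],"delta_rot": [0,0,0],"hand": 0},{"slide": [0,0,0],"delta_rot": [0,0,0],"hand": 0},{"slide": [0,0,0.02],"delta_rot": [0,0,0],"hand": 0},{"slide": [0,0,0],"delta_rot": [0,0,0],"hand": 0},{"slide": [0,0,0],"delta_rot": [0,0,0],"hand": 0}]'

```text
time_s: 10.7
eef_pos: [0.608, 0.0891, 0.1095]
eef_rot: [0.0, 0.78, 0.626, -0.0]
wrist_force: [0.2, 0.2, 0.2]
opening: 0.108
```

Emit:
drive_tool --deltas '[{"slide": [0,0,0.01],"delta_rot": [0,0,0],"hand": 0},{"slide": [0,0,0],"delta_rot": [0,0,0],"hand": 0},{"slide": [0,0,0.01],"delta_rot": [0,0,0],"hand": 0},{"slide": [0,0,0],"delta_rot": [0,0,0],"hand": 0},{"slide": [0,0,0],"delta_rot": [0,0,0],"hand": 0}]'

```text
time_s: 11.32
eef_pos: [0.6081, 0.0892, 0.1086]
eef_rot: [0.0, 0.78, 0.626, 0.0]
wrist_force: [-0.5, 0.8, 0.7]
opening: 0.103
```

```bash
python3 -c "
from h import *
st();print(fix(ctrl.get_obs()['eef_pos']))"
```

```text
t 11.325 pos [0.6081 0.0892 0.1086] yaw -12.48 z [ 2.e-04  1.e-04 -1.e+00] F [-0.52  0.8   0.71] T [ 0.119 -0.02   0.047] op 0.103 q [-0.05  0.4   1.6   0.    1.15  0.17]
[ 52.24466031   0.49436216 108.64339069]
```

Emit:
drive_tool --deltas '[{"slide": [0,0,0.01],"delta_rot": [0,0,0],"hand": 0},{"slide": [0,0,0],"delta_rot": [0,0,0],"hand": 0},{"slide": [0,0,0.01],"delta_rot": [0,0,0],"hand": 0},{"slide": [0,0,0],"delta_rot": [0,0,0],"hand": 0},{"slide": [0,0,0],"delta_rot": [0,0,0],"hand": 0}]'

```text
time_s: 11.95
eef_pos: [0.6084, 0.0891, 0.1079]
eef_rot: [0.0, 0.78, 0.626, 0.0]
wrist_force: [0.5, 0.6, 4.1]
opening: 0.109
```

```bash
python3 -c "
from h import *
st();print(fix(ctrl.get_obs()['eef_pos']))"
```

```text
t 11.95 pos [0.6084 0.0891 0.1079] yaw -12.49 z [ 8.e-04 -0.e+00 -1.e+00] F [0.49 0.64 4.13] T [ 0.153 -0.132  0.078] op 0.109 q [-0.05  0.4   1.6   0.    1.14  0.17]
[ 52.50730451   0.46780064 107.88416511]
```

Emit:
drive_tool --deltas '[{"slide": [0,0,0.01],"delta_rot": [0,0,0],"hand": 0},{"slide": [0,0,0],"delta_rot": [0,0,0],"hand": 0},{"slide": [0,0,0.01],"delta_rot": [0,0,0],"hand": 0},{"slide": [0,0,0],"delta_rot": [0,0,0],"hand": 0},{"slide": [0,0,0],"delta_rot": [0,0,0],"hand": 0}]'

```text
time_s: 12.58
eef_pos: [0.6085, 0.0891, 0.107]
eef_rot: [0.0, 0.78, 0.626, 0.0]
wrist_force: [0.9, 0.5, 5.3]
opening: 0.107
```

```bash
python3 -c "
from h import *
st();print(fix(ctrl.get_obs()['eef_pos']))"
```

```text
t 12.575 pos [0.6085 0.0891 0.107 ] yaw -12.49 z [ 1.e-03 -1.e-04 -1.e+00] F [0.87 0.47 5.26] T [ 0.131 -0.109 -0.029] op 0.107 q [-0.05  0.4   1.6  -0.    1.14  0.17]
[ 52.59306052   0.477285   106.99627975]
```

Emit:
drive_tool --deltas '[{"slide": [0,0,0.01],"delta_rot": [0,0,0],"hand": 0},{"slide": [0,0,0],"delta_rot": [0,0,0],"hand": 0},{"slide": [0,0,0.01],"delta_rot": [0,0,0],"hand": 0},{"slide": [0,0,0],"delta_rot": [0,0,0],"hand": 0},{"slide": [0,0,0],"delta_rot": [0,0,0],"hand": 0}]'

```text
time_s: 13.2
eef_pos: [0.6086, 0.0891, 0.1062]
eef_rot: [0.0, 0.78, 0.626, 0.001]
wrist_force: [-0.1, -0.1, 6.0]
opening: 0.109
```

```bash
python3 -c "
from h import *
st();print(fix(ctrl.get_obs()['eef_pos']))"
```

```text
t 13.2 pos [0.6086 0.0891 0.1062] yaw -12.49 z [ 1.4e-03 -1.0e-04 -1.0e+00] F [-0.06 -0.15  6.01] T [ 0.115 -0.117 -0.012] op 0.109 q [-0.05  0.4   1.6  -0.    1.14  0.17]
[ 52.76484646   0.49281627 106.18027492]
```

Emit:
drive_tool --deltas '[{"slide": [0,-0.006,0.02],"delta_rot": [0,0,0],"hand": 0},{"slide": [0,0,0],"delta_rot": [0,0,0],"hand": 0},{"slide": [0,0,0.02],"delta_rot": [0,0,0],"hand": 0},{"slide": [0,0,0],"delta_rot": [0,0,0],"hand": 0},{"slide": [0,0,0],"delta_rot": [0,0,0],"hand": 0}]'

```text
time_s: 13.82
eef_pos: [0.6079, 0.0892, 0.1033]
eef_rot: [0.0, 0.78, 0.626, 0.0]
wrist_force: [3.4, 1.2, 0.1]
opening: 0.104
```

```bash
python3 -c "
from h import *
st();print(fix(ctrl.get_obs()['eef_pos']))"
```

```text
t 13.825 pos [0.6079 0.0892 0.1033] yaw -12.49 z [ 3.e-04  0.e+00 -1.e+00] F [3.37 1.21 0.11] T [ 0.104 -0.486  0.046] op 0.104 q [-0.05  0.4   1.6   0.    1.14  0.17]
[ 51.98563489   0.43573508 103.29633199]
```

Emit:
drive_tool --deltas '[{"slide": [0,0.006,0.02],"delta_rot": [0,0,0],"hand": 0},{"slide": [0,0,0],"delta_rot": [0,0,0],"hand": 0},{"slide": [0,0,0.02],"delta_rot": [0,0,0],"hand": 0},{"slide": [0,0,0],"delta_rot": [0,0,0],"hand": 0},{"slide": [0,0,0],"delta_rot": [0,0,0],"hand": 0}]'

```text
time_s: 14.45
eef_pos: [0.6075, 0.0892, 0.1008]
eef_rot: [-0.0, 0.78, 0.626, -0.0]
wrist_force: [2.1, 0.7, -4.9]
opening: 0.106
```

```bash
python3 -c "
from h import *
st();print(fix(ctrl.get_obs()['eef_pos']))"
```

```text
t 14.45 pos [0.6075 0.0892 0.1008] yaw -12.49 z [-1.2e-03  1.0e-04 -1.0e+00] F [ 2.08  0.71 -4.89] T [ 0.196 -0.367 -0.01 ] op 0.106 q [-0.05  0.41  1.6   0.    1.13  0.17]
[ 51.66789059   0.33374213 100.81860692]
```

Emit:
drive_tool --deltas '[{"slide": [0,0.008,0.02],"delta_rot": [0,0,0],"hand": 0},{"slide": [0,0,0],"delta_rot": [0,0,0],"hand": 0},{"slide": [0,0,0.02],"delta_rot": [0,0,0],"hand": 0},{"slide": [0,0,0],"delta_rot": [0,0,0],"hand": 0},{"slide": [0,0,0],"delta_rot": [0,0,0],"hand": 0}]'

```text
time_s: 15.08
eef_pos: [0.6083, 0.0891, 0.0993]
eef_rot: [-0.0, 0.78, 0.626, -0.0]
wrist_force: [-0.1, 0.4, -3.5]
opening: 0.104
```

```bash
python3 -c "
from h import *
st();print(fix(ctrl.get_obs()['eef_pos']))"
```

```text
t 15.075 pos [0.6083 0.0891 0.0993] yaw -12.48 z [-3.e-04  0.e+00 -1.e+00] F [-0.1   0.42 -3.51] T [ 0.208 -0.182 -0.017] op 0.104 q [-0.05  0.41  1.6  -0.    1.13  0.17]
[52.43657582  0.39478024 99.3328335 ]
```

Emit:
drive_tool --deltas '[{"slide": [0,0,0.015],"delta_rot": [0,0,0],"hand": 0},{"slide": [0,0,0],"delta_rot": [0,0,0],"hand": 0},{"slide": [0,0,0.015],"delta_rot": [0,0,0],"hand": 0},{"slide": [0,0,0],"delta_rot": [0,0,0],"hand": 0},{"slide": [0,0,0],"delta_rot": [0,0,0],"hand": 0}]'

```text
time_s: 15.7
eef_pos: [0.6086, 0.089, 0.0982]
eef_rot: [0.0, 0.78, 0.626, 0.0]
wrist_force: [0.8, 0.8, -1.9]
opening: 0.105
```

```bash
python3 -c "
from h import *
st();print(fix(ctrl.get_obs()['eef_pos']))"
```

```text
t 15.7 pos [0.6086 0.089  0.0982] yaw -12.48 z [ 4.e-04 -1.e-04 -1.e+00] F [ 0.8   0.75 -1.93] T [ 0.165 -0.081 -0.069] op 0.105 q [-0.05  0.41  1.6  -0.    1.13  0.17]
[52.76074104  0.3994331  98.19322206]
```

Emit:
drive_tool --deltas '[{"slide": [0,-0.003,0.015],"delta_rot": [0,0,0],"hand": 0},{"slide": [0,0,0],"delta_rot": [0,0,0],"hand": 0},{"slide": [0,0,0.015],"delta_rot": [0,0,0],"hand": 0},{"slide": [0,0,0],"delta_rot": [0,0,0],"hand": 0},{"slide": [0,0,0],"delta_rot": [0,0,0],"hand": 0}]'

```text
time_s: 16.32
eef_pos: [0.6087, 0.089, 0.0975]
eef_rot: [0.0, 0.78, 0.626, 0.0]
wrist_force: [-1.7, 0.4, 4.6]
opening: 0.108
```

```bash
python3 -c "
from h import *
st();print(fix(ctrl.get_obs()['eef_pos']))"
```

```text
t 16.325 pos [0.6087 0.089  0.0975] yaw -12.48 z [ 9.e-04 -2.e-04 -1.e+00] F [-1.67  0.41  4.6 ] T [0.066 0.288 0.053] op 0.108 q [-0.05  0.41  1.6  -0.    1.13  0.17]
[52.80914634  0.42719547 97.46861439]
```

Emit:
drive_tool --deltas '[{"slide": [0,-0.007,0.008],"delta_rot": [0,0,0],"hand": 0},{"slide": [0,0,0],"delta_rot": [0,0,0],"hand": 0},{"slide": [0,0,0.006],"delta_rot": [0,0,0],"hand": 0},{"slide": [0,0,0],"delta_rot": [0,0,0],"hand": 0},{"slide": [0,0,0],"delta_rot": [0,0,0],"hand": 0}]'

```text
time_s: 16.95
eef_pos: [0.6087, 0.0891, 0.0974]
eef_rot: [0.001, 0.78, 0.626, 0.001]
wrist_force: [-1.3, 1.1, 8.3]
opening: 0.11
```

```bash
python3 -c "
from h import *
st();print(fix(ctrl.get_obs()['eef_pos']));snap('side','s7');snap('wrist','w7')
c=load('s7');cv2.imwrite('pics/s7c.png',cv2.resize(c['frame'][130:190,240:300,::-1],None,fx=10,fy=10,interpolation=2))
"
```

```text
t 16.95 pos [0.6087 0.0891 0.0974] yaw -12.48 z [ 1.7e-03 -4.0e-04 -1.0e+00] F [-1.3   1.1   8.32] T [ 0.064  0.421 -0.003] op 0.110 q [-0.05  0.41  1.6  -0.    1.12  0.17]
[52.81405576  0.45207256 97.36036652]
```

View pics/s7c.png

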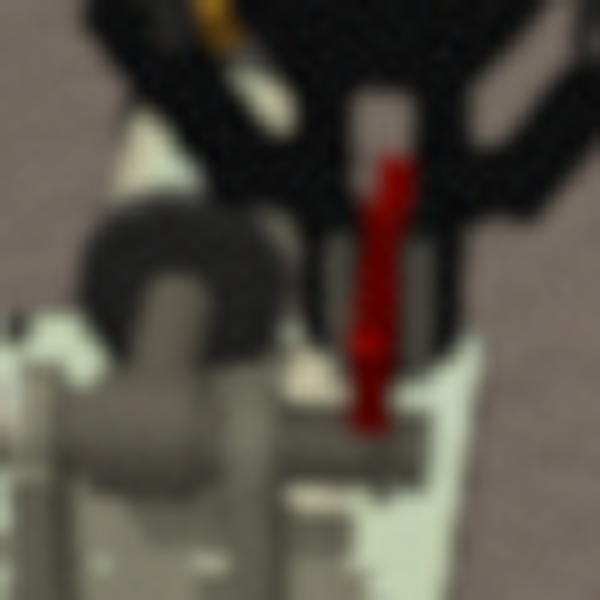

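Emit:
drive_tool --deltas '[{"slide": [0,-0.003,-0.014],"delta_rot": [0,0,0],"hand": 0},{"slide": [0,0,0],"delta_rot": [0,0,0],"hand": 0},{"slide": [0,0,0],"delta_rot": [0,0,0],"hand": 0.3},{"slide": [0,0,0],"delta_rot": [0,0,0],"hand": 0.3},{"slide": [0,0,0],"delta_rot": [0,0,0],"hand": 0.3}]'

```text
time_s: 17.68
eef_pos: [0.6074, 0.0892, 0.096]
eef_rot: [-0.0, 0.78, 0.626, -0.0]
wrist_force: [1.3, 0.4, 0.6]
opening: 0.301
```

```bash
python3 -c "
from h import *
st();print(fix(ctrl.get_obs()['eef_pos']));snap('wrist','w8')
c=load('w8');cv2.imwrite('pics/w8c.png',cv2.resize(c['frame'][160:360,180:380,::-1],None,fx=3,fy=3,interpolation=2))
"
```

```text
t 17.675 pos [0.6074 0.0892 0.096 ] yaw -12.49 z [-0.001  0.    -1.   ] F [1.32 0.42 0.61] T [-0.012 -0.025 -0.002] op 0.301 q [-0.05  0.41  1.61 -0.    1.12  0.17]
[51.53807377  0.29233436 96.01311446]
```

View pics/w8c.png

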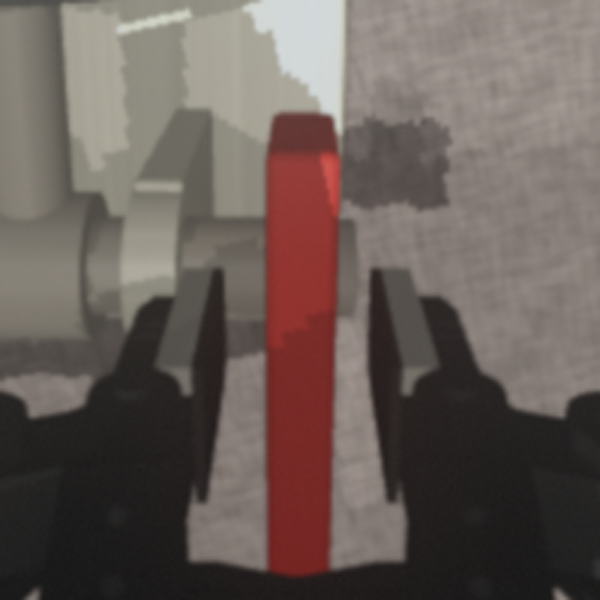

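The fingers are clear on both sides and the tab stands between them, so I'll withdraw.

Emit:
drive_tool --deltas '[{"slide": [0,0.01,-0.2],"delta_rot": [0,0,0],"hand": 0.3},{"slide": [0,0,-0.4],"delta_rot": [0,0,0],"hand": 0.3},{"slide": [0,0,-0.6],"delta_rot": [0,0,0],"hand": 0.3},{"slide": [0,0,-0.8],"delta_rot": [0,0,0],"hand": 0.3},{"slide": [0,0,-0.8],"delta_rot": [0,0,0],"hand": 0.3}]'

```text
time_s: 18.35
eef_pos: [0.6085, 0.0891, 0.2397]
eef_rot: [0.001, 0.78, 0.626, 0.001]
wrist_force: [-0.5, -0.5, 0.2]
opening: 0.302
```

Emit:
drive_tool --deltas '[{"slide": [-0.8,0,-0.2],"delta_rot": [0,0,0],"hand": 0.3},{"slide": [-0.8,0,0],"delta_rot": [0,0,0],"hand": 0.3},{"slide": [-0.8,0,0],"delta_rot": [0,0,0],"hand": 0.3},{"slide": [0,0,0],"delta_rot": [0,0,0],"hand": 0.3},{"slide": [0,0,0],"delta_rot": [0,0,0],"hand": 0.3}]'

```text
time_s: 18.98
eef_pos: [0.5827, -0.0279, 0.2479]
eef_rot: [0.001, 0.78, 0.626, 0.001]
wrist_force: [-0.0, 0.6, 0.1]
opening: 0.302
```

```bash
python3 -c "
from h import *
st();snap('wrist','w9');snap('side','s9');snap('top','t9')
c=load('s9');cv2.imwrite('pics/s9c.png',cv2.resize(c['frame'][120:200,220:320,::-1],None,fx=7,fy=7,interpolation=2))
"
```

```text
t 18.975 pos [ 0.5827 -0.0279  0.2479] yaw -12.51 z [ 1.7e-03  1.0e-04 -1.0e+00] F [-0.02  0.62  0.07] T [0.019 0.038 0.03 ] op 0.302 q [-0.25  0.18  1.57  0.    1.39 -0.03]
```

View pics/w9.png

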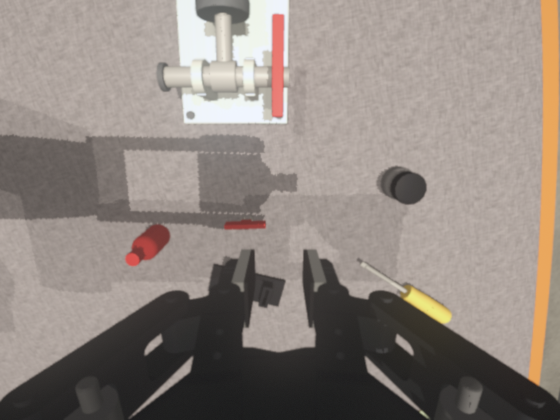

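View pics/s9c.png

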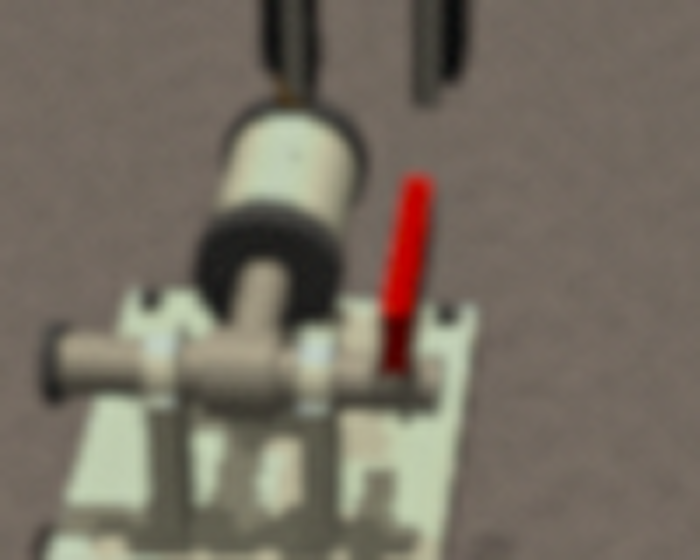

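View pics/t9.png

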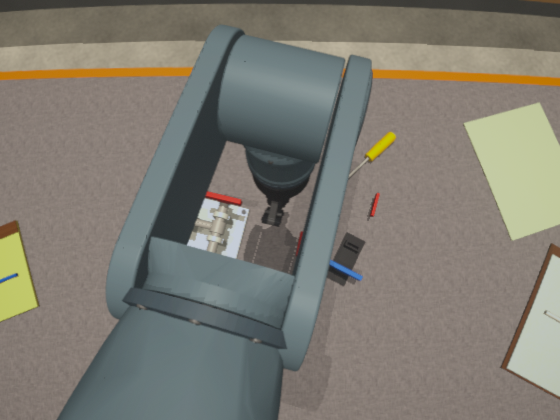

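Run:
```python
from h import *
def red(c,lo):
    H=cv2.cvtColor(c['frame'],cv2.COLOR_RGB2HSV)
    m=(((H[...,0]<8)|(H[...,0]>172))&(H[...,1]>150)&(H[...,2]>60)).astype(np.uint8)
    k,l,s,ce=cv2.connectedComponentsWithStats(m)
    for i in range(1,k):
        if lo(ce[i]) and s[i,4]>100:
            y,x=np.where(l==i);return cv2.boxPoints(cv2.minAreaRect(np.stack([x,y],1).astype(np.float32)))
w=load('w9');s=load('s9');t=load('t9')
b=red(w,lambda c:260<c[0]<295 and c[1]<130);print(b)
for p in b: print('w',fix(onz(w,p,.129)))
tb=red(t,lambda c:200<c[0]<245 and c[1]<220);print(tb)
for p in tb: print('t',fix(onz(t,p,.129)))
sb=red(s,lambda c:265<c[0]<290 and c[1]<180);print(sb)
# predicted home corners in side
for x in (47,57):
  for y,z in((-40,105),(-40,129),(40,129)): print(x,y,z,proj(s,W(x+.2,y,z)).round(1))
```

```text
NoneTraceback (most recent call last):
  File "<stdin>", line 11, in <module>
TypeError: 'NoneType' object is not iterable
```

Run:
```python
from h import *
def red(c,lo):
    H=cv2.cvtColor(c['frame'],cv2.COLOR_RGB2HSV)
    m=(((H[...,0]<10)|(H[...,0]>170))&(H[...,1]>120)&(H[...,2]>60)).astype(np.uint8)
    k,l,s,ce=cv2.connectedComponentsWithStats(m)
    for i in range(1,k):
        if s[i,4]>60:
            if lo(ce[i]):
                y,x=np.where(l==i);return cv2.boxPoints(cv2.minAreaRect(np.stack([x,y],1).astype(np.float32)))
            print(s[i])
    return []
w=load('w9');s=load('s9');t=load('t9')
b=red(w,lambda c:260<c[0]<295 and c[1]<130);print(b)
for p in b: print('w',fix(onz(w,p,.129)))
tb=red(t,lambda c:200<c[0]<245 and c[1]<220);print(tb)
for p in tb: print('t',fix(onz(t,p,.129)))
sb=red(s,lambda c:265<c[0]<290 and c[1]<180);print(sb)
for x in (47,57):
  for y,z in((-40,105),(-40,129),(40,129)): print(x,y,z,proj(s,W(x+.2,y,z)).round(1))
```

```text
[[272.  15.]
 [282.  15.]
 [282. 115.]
 [272. 115.]]
w [ 46.65055508  40.02450274 129.        ]
w [ 54.6531361   40.00570512 129.        ]
w [ 54.66786751 -37.34201188 129.        ]
w [ 46.05614444 -37.31884553 129.        ]
[[204.47063 197.11765]
 [206.1765  190.29413]
 [241.70592 199.17648]
 [240.00005 206.     ]]
t [ 44.33867317  30.36637954 129.        ]
t [ 58.2865619   30.79154052 129.        ]
t [ 56.84314059 -41.22178439 129.        ]
t [ 43.00665626 -41.36791811 129.        ]
[[271.80798 172.05602]
 [276.864   144.248  ]
 [282.49603 145.27199]
 [277.44    173.08   ]]
47 -40 105 [[273.5 173.2]]
47 -40 129 [[273.5 163.7]]
47 40 129 [[276.9 144.3]]
57 -40 105 [[278.2 173.4]]
57 -40 129 [[278.2 164. ]]
57 40 129 [[281.4 144.5]]
```

```bash
python3 -c "
from h import *
print(ctrl.hand_in());st()"
```

```text
the job is handed in; nothing more can be done
None
the job is handed in; nothing more can be done
```

The red-tabbed clip is snapped home in the pin's groove and released. The job was handed in at about 19 s, with the gripper well clear.

**The fit:** The nibs touched about where expected and snapped over with a peak reading of about 6 N. The roof then met the groove floor at TCP z ≈ 97.4 mm, against about 98 mm predicted. The last press read about 8 N. These readings are from the end of each move, so a brief higher peak between readings would not show, but none came near 30 N.

**Last checks:**
- **Seating:** in the side view, the tab's height and lean match a clip fully home and upright to within about 1–2 pixels.
- **Squareness:** in the wrist view it is square to the pin within about 0.5°.
- **Other things:** the blue clip is still in the rack. The bottle, jar and screwdriver show no sign of having moved, though I judged that by eye.

**Disagreements:**
- **Position along the pin:** the cameras differ by about 1–2 mm on where the clip stands, which is within their calibration. I relied on the feel of the groove.
- **Top view:** the arm partly hid the tab in the last top picture, so I couldn't use it as a check.

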